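# Hold the dry-bath cover half open as a roof over the tubes

### The arm

A 6-joint arm with a two-finger parallel gripper is mounted at the origin on the work surface. World frame = base frame: x ahead of the robot, y to its left, z up, the work surface at z = 0. Lengths are in m, angles in rad, forces in N, time in s.
With the tool pointing down it reaches from about 0.35 to 0.775 m from the base axis. Payload 7.3 kg.
Tool frame: the origin (TCP) lies between the finger pads; the fingertips stand 8 mm ahead of it and the grasp point (between the pads) lies 11 mm behind it (robot.nose_length is the distance from the TCP to the fingertips, in m); z points along the fingers, y is the line along which they close (so a half turn about z gives the same grasp; the last joint's range is limited). The gripper opens to 92 mm and grips with 3 to 60 N. Pads are 19 mm wide; open, the fingers measure 130 mm over their backs; the gripper's body (75 mm by 190 mm) begins 47 mm behind the grasp point.
Start: joints at [1.028, 0.342, 1.524, -0, 1.275, -0.146], TCP at [0.203, 0.484, 0.235] pointing down, gripper open.
Joint ranges: [-2.53, 2.53], [-0.77, 2.02], [0.04, 2.7], [-1, 4.14], [0.28, 2.66], [-3.11, 3.11]. Speed limits (rad/s): [2.57, 2.57, 3.14, 3.14, 3.14, 3.14].

### API

Orientations are given as [roll, pitch, yaw] about the fixed x, y, z axes, in that order (R = Rz(yaw) Ry(pitch) Rx(roll)).
In Python, from cell import robot gives the robot as it stands. The module is installed in compiled form; this text tells all that it offers.
- The arm moves only by the shell command python3 -m jog 'ROWS' [FORCE]. ROWS is JSON, a list that holds one entry, the list of rows, each a list of 5 numbers: the gripper's target within -1 to 1 (fully open at 1, half-way at 0, shut at -1), then the shift along the tool's x, y, z in m, then the turn about the tool's z in rad. A call has 1 to 5 rows; each row is the pose to reach, as a shift and turn from the pose commanded when the call began, along the tool's axes at that moment; what a row does not reach only later rows make up. A row lasts 1/12 s, in which the tool goes at most 41.7 mm and 7.16 degrees, less where a joint would pass 70% of its speed; a pose out of reach is approached as far as the arm can. A call with a gripper value outside its range is refused whole. The fingers move at their own pace and stop on an object; FORCE is the grip in N (left out, the last holds). Time passes only in rows, so rows that repeat a pose let the fingers close. It gives the time, the measured TCP pose, the force, the opening and the grip force at its end, in the units of the state.
- robot.observe(): the state, without advancing time (a new reading comes with each control period).
- robot.read_camera(name): name is "scene" or "side" or "wrist"; returns the picture (420x560x3 uint8, red, green, blue); there is no depth.
- robot.camera_model(name): a dict with "camera_matrix" (3x3 intrinsics, pixels), "position" and "attitude" of the camera in the world; the wrist camera has in their place "mount" (4x4, takes a point from camera to tool coordinates, whose origin is the TCP and whose axes are the flange's). Camera axes: x right, y down, z forward; pixel columns grow to the right and rows downward; lengths in m; the calibration is good to about 2 mm. A picture is of the moment at which its call begins: read the wrist's pose just before it. camera_model takes no time and is no camera call.
- robot.hand_in(): hands the job in; it is judged then, once.
The state is a dict: "time": time; "qpos": joint angles; "qvel": joint speeds; "joint_efforts": joint torques, N m; "tool_pos": TCP position; "tool_rot": TCP orientation; "contact_force": force on the tool from outside, world axes, zero at the start; "torque": the same for the moment, N m; "opening": finger opening in m; "grip_force": force on a finger pad.
Only numpy, scipy, OpenCV 4.12 (cv2) and the standard library are available. Lean on these libraries where they do the work, as an engineer would, in place of code of your own. Each camera call takes 0.05 s, during which the arm holds its last target. There are 200 camera calls.

### The job

I need to pipette from the tubes in the dry bath: find the block that has tubes in it, raise its clear cover smoothly to half open, 45 degrees, and finish still holding it there with the fingers, steady, as a roof that keeps dust off the tubes while I reach in under it; it falls shut if let go. Never throw it wide open, jerk it up or let it drop, leave the cover over the empty block closed, and do not disturb the other things on the bench.

Things in the scene. Friction and masses are not known exactly. Their poses are not given: they have to be found in the camera images.
- bath: Two-block dry bath (bench heater for tubes): light grey housing 280 deep (x) x 240 wide (y) mm, heavy, it does not move. Origin: centre of its underside, on the bench. Its +x points to its back (hinge side), its +y to the left as the robot sees it, z up. Flat deck 85 mm high carries two grey metal blocks side by side at y = +58 and -58 mm; in front of the deck a sloping control panel falls from 70 mm to 40 mm high. Each block is roofed by its own clear plastic cover.
- tubes (a point): Centre of the cap tops of the ten small capped tubes, 106 mm above the bench, in the one grey metal block (78 x 92 mm) that holds tubes; the other block shows only empty dark wells. Which of the two blocks it is (left or right on the bath) changes.
- cover_left (a joint): Opening angle (rad) of the clear hinged cover over the left (+y) block: 0 closed, growing as its front edge rises, 0.785 = 45 degrees, hinge stop at 1.75. Clear hood 160 deep x 108 wide x 30 high mm, 4 mm sheet, about 0.15 to 0.31 kg, hinged along its rear top edge. It turns freely and falls shut from any angle short of upright.
- cover_right (a joint): The same for the clear cover over the right (-y) block.
- hinge_left (a point): On the hinge axis of the left cover, mid-width, 115 mm above the bench. The axis runs along the bath's y; the cover, closed, extends 160 mm from here towards the bath's -x (front), its front grip a further 58 mm.
- hinge_right (a point): The same point for the right cover.
- grip_left (a point): Grip point of the left cover: centre of its black paddle grip, a straight bar 24 wide (bath y) x 14 thick mm that sticks out 58 mm forward from the middle of the cover's front edge. The point lies 36 mm ahead of that edge, 196 mm from the hinge axis towards the front and 5 mm below it; 110 mm above the bench when closed. Nothing is within 55 mm to its left or right; the control panel is at least 40 mm below. Moves and tilts with the cover.
- grip_right (a point): The same point on the right cover's paddle grip.
- rack_mid (a point): Centre of a natural-white tube rack, 112 x 62 x 40 mm, standing beside the bath. Bystander.
- tray: Empty shallow staining tray 115 x 75 x 30 mm beside the bath; origin at the centre of its underside. Bystander.
- pipette: Hand pipette, 240 mm long and 25 mm high, lying in front of the bath along its own x; origin on its underside near the middle. Bystander.
- bottle: Glass reagent bottle, 66 mm across, 150 mm high; origin at the centre of its underside. Bystander.
- jar: Glass jar with a metal cap, 72 mm across, 105 mm high; origin at the centre of its underside. Bystander.
- flask: Conical glass flask, 80 mm across its foot, 112 mm high; origin at the centre of its underside. Bystander.
- tipbox: Pipette tip box 120 x 82 x 72 mm with a clear top; origin at the centre of its underside. Bystander.
- timer: Flat bench timer 48 x 66 x 16 mm lying beside the bath's front corner; origin at the centre of its underside. Bystander.

How it is judged:
By the outcome, as a careful person would: the job done as asked, in the order asked, and still so for the second after the job is handed in, while the arm keeps its last pose, push and grip.
It also fails if it takes over 35 s, if anything falls off the work surface, if the arm or the gripper's body presses on something with over 40 N, if the wrist force passes 120 N, or if a joint passes its speed limit or range.

## Working session

There is one attempt and no reset: what is moved stays moved. The work goes in short steps, Python scripts to look and compute and a shell command to move; the robot and the scene stay as the last step left them, time stands still between calls to the robot, and variables do not carry over. Pictures are saved under pics/ and viewed, at most 10 in all, crops included, and the job is handed in when it is done.

```bash
mkdir -p pics; python3 - <<'E'
from cell import robot
import cv2
for n in("scene","side"):
    im=robot.read_camera(n);cv2.imwrite(f"pics/{n}1.png",im[:,:,::-1]);m=robot.camera_model(n);print(n,m)
print(robot.camera_model("wrist"));s=robot.observe();print(s)
E
```

```text
scene {'camera_matrix': array([[485.44512973,   0.        , 281.4196069 ],
       [  0.        , 485.44512973, 206.56617744],
       [  0.        ,   0.        ,   1.        ]]), 'position': array([1.45459114, 0.78855653, 1.29429993]), 'attitude': array([-2.34880505, -0.01895485,  2.33082147])}
side {'camera_matrix': array([[540.4699991 ,   0.        , 283.30657671],
       [  0.        , 540.4699991 , 208.10371331],
       [  0.        ,   0.        ,   1.        ]]), 'position': array([0.49180369, 1.15463134, 0.99022731]), 'attitude': array([-2.22467487,  0.014009  , -3.06554913])}
{'camera_matrix': array([[313.33538065,   0.        , 279.27982651],
       [  0.        , 313.33538065, 213.30444811],
       [  0.        ,   0.        ,   1.        ]]), 'mount': array([[ 3.23200142e-04, -9.51845834e-01, -3.06576914e-01,
         8.33094226e-02],
       [ 9.99999593e-01,  4.94279200e-05,  9.00760095e-04,
         6.70080189e-04],
       [-8.42231284e-04, -3.06577081e-01,  9.51845462e-01,
        -1.50816377e-01],
       [ 0.00000000e+00,  0.00000000e+00,  0.00000000e+00,
         1.00000000e+00]])}
{'time': 0.1, 'qpos': array([ 1.02800166e+00,  3.42629819e-01,  1.52494052e+00, -1.04038550e-05,
        1.27537470e+00, -1.45988187e-01]), 'qvel': array([ 0.00205604, -0.0015204 , -0.00069551, -0.00111155,  0.00019664,
        0.00038106]), 'joint_efforts': array([ 7.60205112e-04, -4.32005632e+01, -2.44692260e+01,  7.18242559e-02,
        5.25987719e-02, -7.71590885e-05]), 'tool_pos': array([0.20269103, 0.48391067, 0.23411986]), 'tool_rot': array([-3.14025320e+00, -1.86889349e-04,  2.74478908e+00]), 'contact_force': array([-0.23417801, -0.31457061,  1.44057031]), 'torque': array([ 0.02207474, -0.00748423,  0.03466334]), 'grip_force': 0.0, 'opening': 0.09171805130400947}
```

View pics/scene1.png

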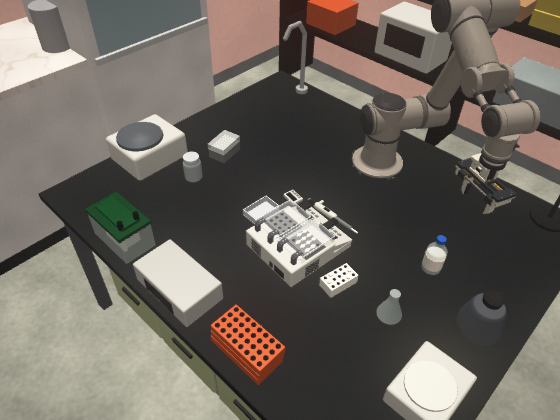

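View pics/side1.png

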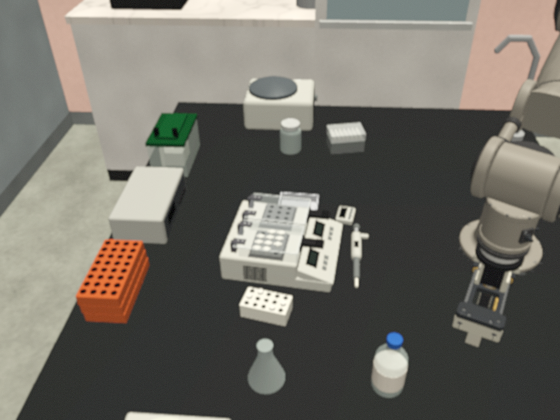

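The lower block in the side view, around (268,243), seems to hold the white caps. I'll check it in a zoomed crop.

```bash
python3 - <<'E'
import cv2,numpy as np
a=cv2.imread("pics/side1.png")[180:330,215:375];b=cv2.imread("pics/scene1.png")[180:300,235:365]
a=cv2.resize(a,None,fx=3.6,fy=3.6,interpolation=3)[:, :400+176];cv2.imwrite("pics/c1.png",a)
cv2.imwrite("pics/c2.png",cv2.resize(b,None,fx=4.5,fy=4.5,interpolation=3))
E
```

```text
(no output)
```

View pics/c1.png

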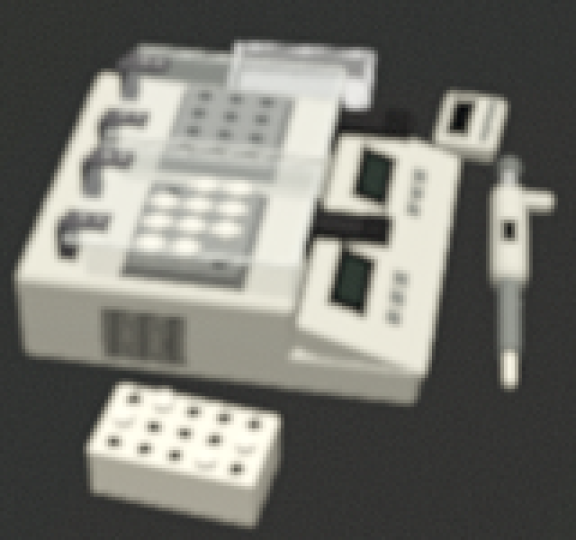

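View pics/c2.png

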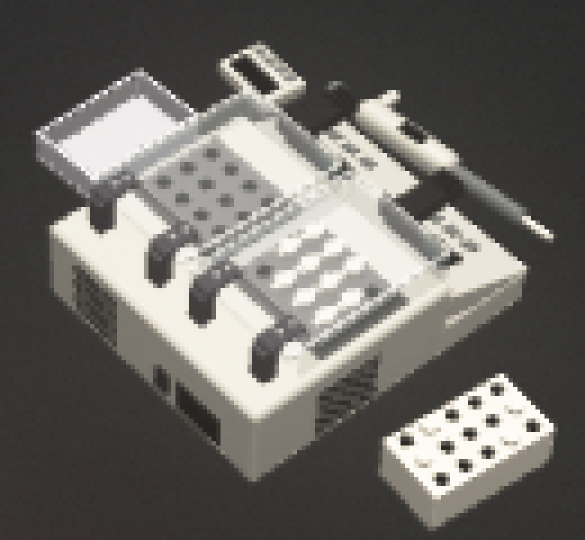

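The left block (white caps, c1 at (195,215)) holds the tubes, and the right one has only dark wells. The left grip is at about (350,226) in c1 and (440,197) in c2. Rear deck corners in c2 are (252,412) and (52,230).

```bash
cat > h.py <<'E'
from cell import robot
import numpy as np
from scipy.spatial.transform import Rotation as R
def ray(n,u,v,s=None):
    m=robot.camera_model(n);d=np.linalg.inv(m["camera_matrix"])@[u,v,1]
    if n=="wrist":
        M=m["mount"];T=R.from_euler("xyz",s["tool_rot"]).as_matrix()
        return np.array(s["tool_pos"])+T@M[:3,3],T@M[:3,:3]@d
    return m["position"],R.from_euler("xyz",m["attitude"]).as_matrix()@d
def plane(n,u,v,z,s=None):
    o,d=ray(n,u,v,s);return o+d*(z-o[2])/d[2]
E
python3 - <<'E'
from h import *
a=lambda x,y:("side",215+x/3.6,180+y/3.6)
b=lambda x,y:("scene",235+x/4.5,180+y/4.5)
for t,p,z in[("gripL side",a(350,224),.113),("gripL scene",b(440,197),.113),("gripR side",a(375,122),.113),("gripR scene",b(334,105),.113),
 ("rearL scene",b(252,412),.085),("rearR scene",b(52,230),.085),("rearL side",a(18,278),.085),("rearR side",a(100,72),.085),("tubes side",a(195,213),.106),("tubes scene",b(320,270),.106),
 ("pip tip",a(508,385),.01),("pip top",a(508,160),.02)]:
    print(t,plane(*p,z).round(3))
E
```

```text
gripL side [0.509 0.148 0.113]
gripL scene [0.509 0.158 0.113]
gripR side [0.495 0.034 0.113]
gripR scene [0.49  0.037 0.113]
rearL scene [0.738 0.18  0.085]
rearR scene [ 0.717 -0.043  0.085]
rearL side [0.735 0.185 0.085]
rearR side [ 0.711 -0.053  0.085]
tubes side [0.617 0.134 0.106]
tubes scene [0.621 0.138 0.106]
pip tip [0.396 0.193 0.01 ]
pip top [ 0.39  -0.043  0.02 ]
```

```bash
python3 -m jog '[[[1,-0.02,-0.009,0,0],[1,-0.05,-0.023,0,0],[1,-0.08,-0.037,0,0],[1,-0.11,-0.05,0,0],[1,-0.137,-0.0625,0,0]]]'
python3 -m jog '[[[1,-0.027,-0.0125,0,0],[1,-0.054,-0.025,0,0],[1,-0.081,-0.0375,0,0],[1,-0.109,-0.05,0,0],[1,-0.136,-0.062,0,0]]]'
python3 -m jog '[[[1,-0.03,-0.014,0,-0.06],[1,-0.06,-0.028,0,-0.12],[1,-0.09,-0.042,0,-0.18],[1,-0.115,-0.054,0,-0.24],[1,-0.136,-0.062,0,-0.297]]]'
python3 -m jog '[[[0.2,0,0,0,0],[0.2,0,0,0,0],[0.2,0,0,0,0]]]'
python3 - <<'E'
from h import *
import cv2
s=robot.observe();print(s["tool_pos"],s["tool_rot"],s["opening"])
cv2.imwrite("pics/w1.png",robot.read_camera("wrist")[:,:,::-1])
E
```

```text
time: 0.52
tool_pos: [0.3058, 0.3722, 0.2344]
tool_rot: [-3.141, -0.0, 2.745]
contact_force: [0.9, 0.9, -0.9]
opening: 0.0916
grip_force: 0.0
time: 0.93
tool_pos: [0.4072, 0.2625, 0.2345]
tool_rot: [-3.141, -0.0, 2.745]
contact_force: [-0.2, 1.3, -0.3]
opening: 0.0919
grip_force: 0.0
time: 1.35
tool_pos: [0.509, 0.1521, 0.2343]
tool_rot: [-3.141, -0.001, 3.043]
contact_force: [0.8, 0.3, 0.5]
opening: 0.0918
grip_force: 0.0
time: 1.6
tool_pos: [0.5074, 0.1545, 0.2343]
tool_rot: [3.141, -0.001, 3.041]
contact_force: [-0.4, 0.0, -0.4]
opening: 0.0765
grip_force: 0.0
[0.5073878  0.15445478 0.23429898] [ 3.14148532e+00 -1.35525057e-03  3.04077245e+00] 0.07649657647682018
```

View pics/w1.png

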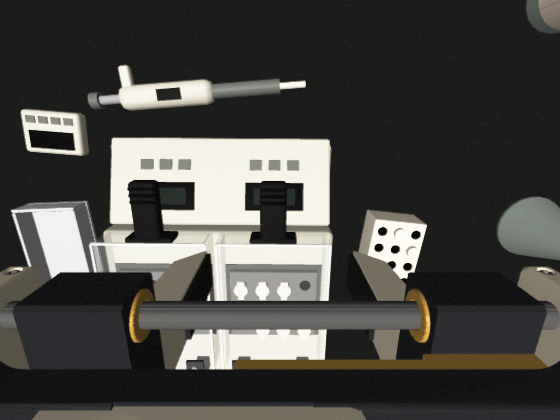

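The wrist view shows the tube block's grip, cols 260–287, from tip row 182 to root row ~234. The tubes sit right behind it.

```bash
python3 - <<'E'
from h import *
s=robot.observe();T=R.from_euler("xyz",s["tool_rot"]).as_matrix()
for t,u,v,z in[("tip",273.5,182,.117),("root",273,234,.117),("left",260.5,205,.117),("right",286,205,.117),("Rtip",144,181,.117),("coverfrontL",219,246,.117),("coverfrontR",329,246,.117),("panelL",111,139,.04),("panelR",329,140,.04)]:
    p=plane("wrist",u,v,z,s);print(t,p.round(4),(T.T@(p-s["tool_pos"])).round(4))
E
```

```text
tip [0.4816 0.1531 0.117 ] [ 0.0253 -0.0042  0.1175]
root [0.5299 0.1476 0.117 ] [-0.0234 -0.0049  0.1175]
left [0.5012 0.1394 0.117 ] [ 0.0044 -0.0159  0.1175]
right [0.5035 0.162  0.117 ] [0.0044 0.0068 0.1175]
Rtip [0.4695 0.0411 0.117 ] [ 0.0262 -0.1169  0.1175]
coverfrontL [0.5368 0.0963 0.117 ] [-0.0353 -0.0553  0.1175]
coverfrontR [0.547  0.1982 0.117 ] [-0.0354  0.0471  0.1175]
panelL [ 0.4337 -0.0188  0.04  ] [ 0.0557 -0.1801  0.1945]
panelR [0.458  0.2144 0.04  ] [0.0547 0.0544 0.1946]
```

```bash
python3 -m jog '[[[0.2,0.002,-0.0045,0.02,0],[0.2,0.002,-0.0045,0.05,0],[0.2,0.002,-0.0045,0.08,0],[0.2,0.002,-0.0045,0.11,0],[0.2,0.002,-0.0045,0.125,0]]]'
python3 -m jog '[[[0.2,0,0,0.007,0],[0.2,0,0,0.01,0],[0.2,0,0,0.01,0],[-0.2,0,0,0.01,0],[-0.4,0,0,0.01,0]]]'
python3 -m jog '[[[-0.55,0,0,0,0],[-0.55,0,0,0,0],[-0.7,0,0,0,0],[-1,0,0,0,0],[-1,0,0,0,0]]]' 20
python3 -m jog '[[[-1,0,0,0,0],[-1,0,0,0,0],[-1,0,0,0,0],[-1,0,0,0,0],[-1,0,0,0,0]]]' 20
```

```text
time: 2.07
tool_pos: [0.503, 0.1507, 0.1068]
tool_rot: [-3.141, -0.004, 3.043]
contact_force: [-0.3, -0.6, -0.3]
opening: 0.055
grip_force: 0.0
time: 2.48
tool_pos: [0.5064, 0.1502, 0.1011]
tool_rot: [3.141, 0.003, 3.042]
contact_force: [-0.3, 0.6, 0.6]
opening: 0.0456
grip_force: 0.0
time: 2.9
tool_pos: [0.5057, 0.1488, 0.1002]
tool_rot: [-3.14, 0.0, 3.042]
contact_force: [0.4, -5.6, 3.2]
opening: 0.0237
grip_force: 20.0
time: 3.32
tool_pos: [0.5057, 0.1488, 0.1002]
tool_rot: [-3.14, 0.0, 3.042]
contact_force: [-2.0, -5.2, 3.1]
opening: 0.024
grip_force: 20.0
```

```bash
python3 -m jog '[[[-1,0,-0.0005,-0.001,0],[-1,0,-0.001,-0.003,0],[-1,0,-0.0015,-0.006,0],[-1,0,-0.0015,-0.0095,0],[-1,-0.0002,-0.0015,-0.013,0]]]' 
python3 -m jog '[[[-1,-0.0002,0,-0.004,0],[-1,-0.0005,0,-0.008,0],[-1,-0.0009,0,-0.0125,0],[-1,-0.0014,0,-0.017,0],[-1,-0.0019,0,-0.0211,0]]]'
python3 - <<'E'
from h import *
import cv2
cv2.imwrite("pics/s2.png",cv2.resize(robot.read_camera("side")[150:300,200:400,::-1],None,fx=4,fy=4))
E
```

```text
time: 3.73
tool_pos: [0.5058, 0.1487, 0.1131]
tool_rot: [3.141, 0.0, 3.042]
contact_force: [1.9, 2.6, -2.6]
opening: 0.0238
grip_force: 20.0
time: 4.15
tool_pos: [0.5077, 0.1485, 0.1344]
tool_rot: [3.141, 0.0, 3.042]
contact_force: [3.7, 3.6, -3.5]
opening: 0.0238
grip_force: 20.0
```

View pics/s2.png

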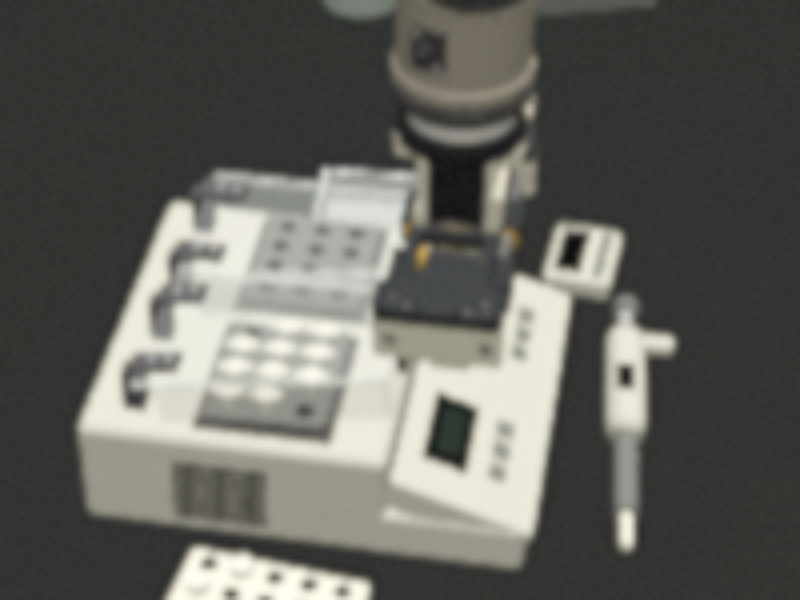

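The side view shows the gripper at (440,320) holding the grip. The cover is lifted slightly, and the pipette, timer and rack haven't moved. I'll continue along the arc.

```bash
python3 -m jog '[[[-1,-0.0007,0.0003,-0.0034,0],[-1,-0.0014,0.0006,-0.0067,0],[-1,-0.0021,0.001,-0.0101,0],[-1,-0.0029,0.001,-0.0134,0],[-1,-0.0038,0.001,-0.0168,0]]]'
python3 -m jog '[[[-1,-0.0009,0,-0.0033,0],[-1,-0.0018,0,-0.0066,0],[-1,-0.0027,0,-0.0099,0],[-1,-0.0037,0,-0.0132,0],[-1,-0.0047,0,-0.0164,0]]]'
python3 -m jog '[[[-1,-0.0012,0,-0.0032,0],[-1,-0.0024,0,-0.0064,0],[-1,-0.0036,0,-0.0096,0],[-1,-0.0049,0,-0.0128,0],[-1,-0.0062,0,-0.016,0]]]'
python3 - <<'E'
from h import *
s=robot.observe();print(s["tool_pos"].round(4),s["contact_force"].round(1),s["opening"],s["time"])
E
```

```text
time: 4.62
tool_pos: [0.5109, 0.1482, 0.1507]
tool_rot: [-3.14, -0.002, 3.042]
contact_force: [-1.3, -1.9, -1.8]
opening: 0.024
grip_force: 20.0
time: 5.03
tool_pos: [0.5158, 0.1477, 0.1672]
tool_rot: [-3.14, -0.001, 3.042]
contact_force: [-0.5, -5.1, -2.7]
opening: 0.0241
grip_force: 20.0
time: 5.45
tool_pos: [0.5221, 0.147, 0.1832]
tool_rot: [-3.14, -0.001, 3.042]
contact_force: [-1.0, -5.5, -2.0]
opening: 0.0238
grip_force: 20.0
[0.5221 0.147  0.1832] [-1.  -5.5 -2. ] 0.02382200663136277 5.45
```

```bash
python3 -m jog '[[[-1,-0.0014,-0.0003,-0.0031,0],[-1,-0.0028,-0.0006,-0.0062,0],[-1,-0.0043,-0.001,-0.0093,0],[-1,-0.0059,-0.001,-0.0124,0],[-1,-0.0075,-0.001,-0.0154,0]]]'
python3 -m jog '[[[-1,-0.0017,0,-0.003,0],[-1,-0.0034,0,-0.0059,0],[-1,-0.0052,0,-0.0088,0],[-1,-0.007,0,-0.0117,0],[-1,-0.0088,0,-0.0146,0]]]'
python3 -m jog '[[[-1,-0.0019,0,-0.0028,0],[-1,-0.0038,0,-0.0056,0],[-1,-0.0058,0,-0.0084,0],[-1,-0.0079,0,-0.0112,0],[-1,-0.01,0,-0.0139,0]]]'
python3 - <<'E'
from h import *
import cv2
s=robot.observe();print(s["tool_pos"].round(4),s["contact_force"].round(1))
cv2.imwrite("pics/s3.png",cv2.resize(robot.read_camera("side")[130:290,200:400,::-1],None,fx=3.6,fy=3.6))
E
```

```text
time: 5.87
tool_pos: [0.5298, 0.1461, 0.1988]
tool_rot: [3.141, 0.0, 3.042]
contact_force: [-1.2, -2.5, -2.7]
opening: 0.0237
grip_force: 20.0
time: 6.28
tool_pos: [0.5387, 0.1452, 0.2133]
tool_rot: [3.141, 0.0, 3.042]
contact_force: [0.6, -1.0, -3.4]
opening: 0.0237
grip_force: 20.0
time: 6.7
tool_pos: [0.5487, 0.1441, 0.2272]
tool_rot: [3.141, 0.0, 3.042]
contact_force: [2.4, -0.3, -4.1]
opening: 0.0239
grip_force: 20.0
[0.5487 0.1441 0.2272] [ 2.4 -0.3 -4.1]
```

View pics/s3.png

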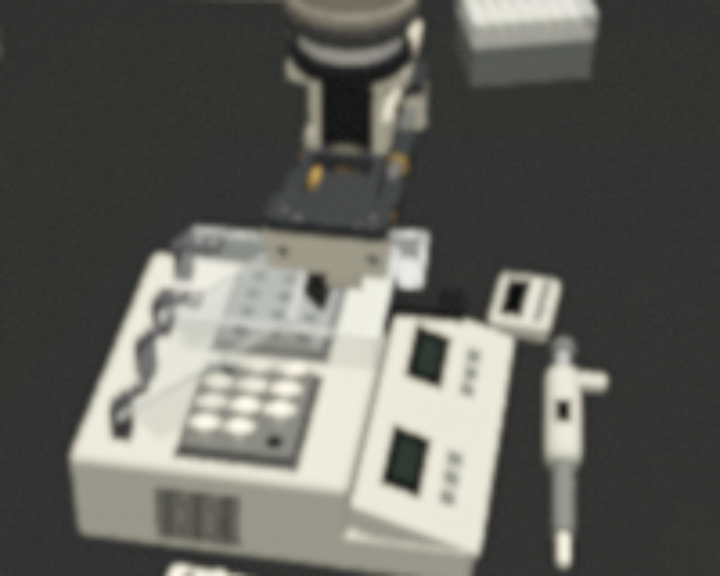

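The cover is clearly lifted to about 40°, with the grip held at (318,290). Now the last 5°, slowing to a stop.

```bash
python3 -m jog '[[[-1,-0.0021,0,-0.0026,0],[-1,-0.0041,0,-0.005,0],[-1,-0.0058,0,-0.0069,0],[-1,-0.0073,0,-0.0086,0],[-1,-0.0086,0,-0.01,0]]]'
python3 -m jog '[[[-1,-0.0011,0,-0.0012,0],[-1,-0.0019,0,-0.0021,0],[-1,-0.0024,0,-0.0026,0],[-1,-0.0027,0,-0.0029,0],[-1,-0.0027,0,-0.0029,0]]]'
python3 -m jog '[[[-1,0,0,0,0],[-1,0,0,0,0],[-1,0,0,0,0],[-1,0,0,0,0],[-1,0,0,0,0]]]'
python3 - <<'E'
from h import *
import cv2
a=robot.read_camera("side")[130:270,200:340,::-1];b=robot.read_camera("scene")[150:290,235:375,::-1]
cv2.imwrite("pics/s4.png",cv2.resize(np.hstack([a,b]),None,fx=2.8,fy=2.8,interpolation=2))
E
```

```text
time: 7.17
tool_pos: [0.557, 0.1431, 0.237]
tool_rot: [-3.142, -0.0, 3.042]
contact_force: [1.2, -1.4, -4.8]
opening: 0.0238
grip_force: 20.0
time: 7.58
tool_pos: [0.5595, 0.1429, 0.2398]
tool_rot: [-3.142, -0.0, 3.042]
contact_force: [1.2, -2.7, -4.0]
opening: 0.0239
grip_force: 20.0
time: 8.0
tool_pos: [0.5596, 0.1429, 0.2398]
tool_rot: [-3.142, -0.0, 3.042]
contact_force: [2.3, -2.6, -5.4]
opening: 0.0237
grip_force: 20.0
```

View pics/s4.png

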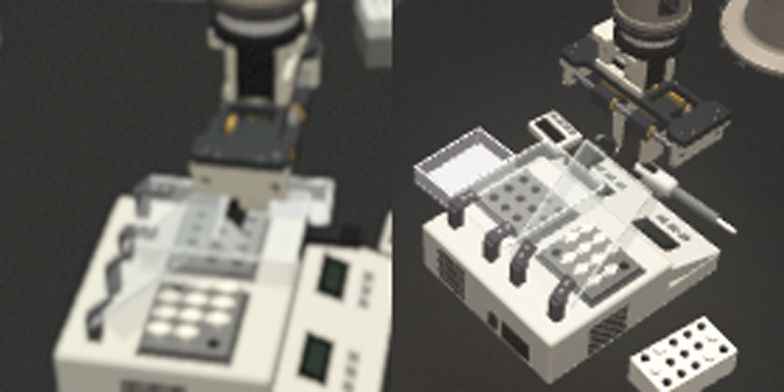

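The cover stands open over the tubes, and its front edge corners are at (588,142) and (658,197) in the right half. I'll check the angle from these before handing in.

```bash
python3 - <<'E'
from h import *
from scipy.optimize import brentq
xb=np.array([.9948,-.101,0]);g=np.array([.5055,.1497,.110]);h=g+.196*xb+[0,0,.005]
for x,y in[(588,142),(658,197)]:
    o,d=ray("scene",(x-392)/2.8+235,y/2.8+150)
    f=lambda z:np.hypot(((o+d*(z-o[2])/d[2])-h)@xb,z-h[2])-.160
    z=brentq(f,.16,.27);p=o+d*(z-o[2])/d[2];print(p.round(3),np.degrees(np.arctan2(z-h[2],-(p-h)@xb)).round(1))
s=robot.observe();print(s["tool_pos"],s["opening"],np.abs(s["qvel"]).max())
E
```

```text
Traceback (most recent call last):
ValueError: f(a) and f(b) must have different signs
```

```bash
python3 - <<'E'
from h import *
xb=np.array([.9948,-.101,0]);g=np.array([.5055,.1497,.110]);h=g+.196*xb+[0,0,.005]
for x,y in[(588,142),(658,197)]:
  for z in(.2,.215,.228,.24):
    p=plane("scene",(x-392)/2.8+235,y/2.8+150,z);q=p-h;print(p.round(3),np.hypot(q@xb,q[2]).round(3),np.degrees(np.arctan2(q[2],-q@xb)).round(1))
s=robot.observe();print(s["tool_pos"],s["opening"],np.abs(s["qvel"]).max())
E
```

```text
[0.562 0.074 0.2  ] 0.158 32.7
[0.574 0.084 0.215] 0.157 39.5
[0.584 0.093 0.228] 0.159 45.3
[0.594 0.1   0.24 ] 0.162 50.6
[0.573 0.189 0.2  ] 0.158 32.6
[0.585 0.197 0.215] 0.158 39.4
[0.595 0.204 0.228] 0.159 45.2
[0.605 0.211 0.24 ] 0.162 50.5
[0.55954205 0.14290574 0.23976418] 0.024107177644979952 0.0014452686991855317
```

```bash
python3 -c "
from cell import robot
print(robot.hand_in())"
```

```text
the job is handed in; nothing more can be done
None
```

I raised the cover over the left block, the one with the tubes, smoothly to about 45° and handed in with the fingers still holding it there; the right cover was left closed and I saw nothing else moved. The angle comes from the arm's motion along the hinge arc; the camera check agreed but was too loose to confirm it closely.

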